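Rock the ball sorter's seesaw gate and feed the other chute

TASK

The ball sorter's seesaw gate now points to one of its two side chutes; send the three waiting steel balls down the other one. First press down the raised end of the seesaw on its black pad so that it tips over its pivot and stays there, then push the black knob of the release slide fully across to the left so that all three balls roll down into that chute. Do not touch the balls with the robot, do not pick anything up, and leave the things standing around it where they are.

Things in the scene. Friction and masses are not known exactly. Their poses are not given: they have to be found in the camera images.
- sorter: fixed ball sorter on a grey base plate 330 mm wide (its y), 8 mm thick; whole depth about 255 mm, height 153 mm; stands turned up to 0.3 rad either way. Origin under the middle of its seesaw, at bench height; x to the rear (away from the robot, where the feed chute rises), y to the left along the seesaw, z up
- feed_end (a point): middle of the floor at the lower end of the white feed chute, above the middle of the seesaw, 87 mm up. The chute is 25 mm wide inside, walls 17 mm high, and rises 9 degrees to the rear (sorter's x) over 150 mm. An aluminium shield 50 mm wide and 106 mm high stands 51 mm in front of this point
- left_chute (a point): floor near the closed outer end of the white left side chute, where balls collect, 145 mm left of the sorter's middle. The chute slopes down outward from 67 to 157 mm left, 53 mm wide inside, walls up to 74 mm above the bench
- right_chute (a point): the same for the right side chute, 145 mm right of the sorter's middle
- seesaw (a joint): tilt of the seesaw gate, a white trough 150 x 54 mm with 26 mm walls along the sorter's y, pivot 60 mm above the bench; rad, -0.28 to 0.28. Positive: left end up, balls run right. Negative: right end up, balls run left. It starts dropped to either side. Pressing the raised pad takes about 1 N; once past level it drops to the other side by itself and stays
- weight (a point): centre of the seesaw's steel over-centre weight, a cylinder 24 mm across and 16 mm thick on an arm in front of the shield, 47 mm in front of the midline and 30 mm above the pivot; it leans towards the lowered end; its top is about 102 mm above the bench
- left_pad (a point): centre of the top face of the black press pad at the seesaw's left end: flat, 40 mm (x) by 38 mm (y), 6 mm thick, in front of the trough, 70 mm in front of the midline and 48 mm left of the pivot. Its top is about 87 mm above the bench when this end is up, 74 mm when level, 60 mm when down
- right_pad (a point): the same for the pad of the right end, 48 mm right of the pivot
- slide_body (a joint): travel of the release slide in m, 0 to 0.036. Near 0 its blade blocks the feed chute; pushed to the left (sorter's +y) against about 1.2 N of friction it opens the chute, fully across at 0.036. It stays where it is left
- release_knob (a point): centre of the top of the black release knob, an upright cylinder 18 mm across, 34 mm tall, top 153 mm above the bench, at first 75 mm right of the feed chute's centre line and 87 mm behind the seesaw's midline. Push its right side to the left; space is free to its right. On its left a bar 12 mm wide, top 130 mm up, runs to the chute (guide plate 21 mm right of its centre line)
- ball_1: steel grinding ball, 20 mm diameter, origin at its centre; waits in the feed chute behind the release blade, lowest, next to the blade
- ball_2: steel grinding ball, 20 mm diameter, origin at its centre; waits in the feed chute behind the release blade, the middle one
- ball_3: steel grinding ball, 20 mm diameter, origin at its centre; waits in the feed chute behind the release blade, the uppermost
- marker: bystander, loose: black-capped white marker pen lying to the right of the sorter, 14 x 138 x 14 mm; origin at the centre of its underside
- tape: bystander, loose: roll of white tape lying flat, 68 mm across, 19 mm high; origin at the centre of its underside
- bottle: bystander, loose: blue-capped small bottle, 56 mm across, 115 mm tall; origin at the centre of its underside

How it is judged:
By the outcome, as a careful person would: the job done as asked, in the order asked, and still so for the second after the job is handed in, with the robot touching nothing.
It also fails if it takes over 45 s, if anything falls off the work surface, if the arm or the gripper's body presses on something with over 40 N, if the wrist force passes 120 N, or if a joint passes its speed limit or range.

ROBOT

A 6-joint arm with a two-finger parallel gripper is mounted at the origin on a cart in front of the work surface, level with it; the furniture and walls round the work are solid. World frame = base frame: x ahead of the robot, y to its left, z up, the work surface at z = 0. Lengths are in mm, angles in rad, forces in N, time in s.
With the tool pointing down it reaches from about 250 to 775 mm from the base axis. Payload 8.9 kg.
Tool frame: the origin (TCP) lies midway between the tips of the shut fingers; the grasp point (between the pads) lies 19 mm behind it (env.pinch_z is the z of the grasp point in the tool frame, in mm); z points along the fingers, y is the line along which they close (so a half turn about z gives the same grasp; the last joint's range is limited). The gripper opens to 85 mm and grips with 20 to 120 N. Pads are 22 mm wide; open, the fingers measure 114 mm over their backs; the gripper's body (76 mm by 85 mm) begins 54 mm behind the grasp point. The pads swing forward as they close: fully open they stand 13 mm farther back than shut.
Start: joints at [1.048, 0.291, -0.153, 1.127, 0, 1.431], TCP at [196.579, 486.806, 196.305] pointing down, gripper open.
Joint ranges: [-2.52, 2.52], [-0.91, 1.74], [-1.3, 1.37], [-1.96, 2.02], [-1.52, 1.47], [-3.14, 3.14]. Speed limits (rad/s): [2.22, 2.22, 2.79, 3.14, 3.14, 3.14].

INTERFACE

Orientations are given as a unit quaternion [w, x, y, z].
In Python, from rig import monitor, capture, close_job, env gives the robot as it stands.
- The arm moves only by the tool play_rows, never from a script. Its argument "motion" is a list of rows, each a list of 3 entries, a list of its own where there are three numbers: the shift along the tool's x, y, z scaled (see below), then the turn, a rotation vector about the tool's x, y, z scaled (see below), then the closure, from 0 (fully open) to 1 (shut). A call has 1 to 12 rows; each row shifts and turns the commanded pose from where the row before left it, along the tool's axes as they then stand; what a row does not reach is not made up. The controller multiplies each number of a shift by 20 mm and each number of a turn by 6 degrees. A row lasts 1/8 s, in which the tool goes at most 62.5 mm and 10.7 degrees, less where a joint would pass 70% of its speed; a pose out of reach is approached as far as the arm can. A call with a number of a shift or a turn outside -1 to 1 is refused whole. A call with a gripper value outside its range is refused whole. The fingers move at their own pace and stop on an object; "newtons" is the grip in N (left out, the last holds). Time passes only in rows, so rows that do not move let the fingers close. It gives the time, the measured TCP pose, the force, the opening and the grip force at its end, in the units of the state.
- monitor.get_obs(): the state, without advancing time (a new reading comes with each control period).
- capture(name): name is "side" or "top"; returns a dict with "image" (400x640x3 uint8, red, green, blue), "intrinsics" (3x3 intrinsics, pixels), "R" (3x3) and "t" (3): a world point X has camera coordinates R X + t. Camera axes: x right, y down, z forward; pixel columns grow to the right and rows downward; lengths in mm; the calibration is good to about 2 mm. A picture is of the moment at which its call begins. There is no depth.
- close_job(): hands the job in; it is judged then, once.
The state is a dict: "clock": time; "q": joint angles; "dq": joint speeds; "joint_torque": joint torques, N m; "position": TCP position; "ee_rot": TCP orientation; "ft_force": force on the tool from outside, world axes, zero at the start; "moment": the same for the moment, N m; "opening": opening from 0.0 (shut) to 1.0 (fully open); "finger_force": force on a finger pad.
Only numpy, scipy, OpenCV 4.12 (cv2) and the standard library are available. Lean on these libraries where they do the work, as an engineer would, in place of code of your own. Each camera call takes 0.05 s, during which the arm holds its last target. There are 200 camera calls.

## Working session

There is one attempt and no reset: what is moved stays moved. The work goes in short steps, Python scripts to look and compute and a tool call to move; the robot and the scene stay as the last step left them, time stands still between calls to the robot, and variables do not carry over. Pictures are saved under pics/ and viewed, at most 10 in all, crops included, and the job is handed in when it is done.

Besides the shell and the picture viewer there is one more tool, called as a command line: name --argument value ..., lists and objects as JSON in quotes. play_rows: Moves the arm, as the interface text tells. Its arguments: {"type":"object","properties":{"motion":{"type":"array"},"newtons":{"type":"number"}},"required":["motion"]}

```bash
mkdir -p pics; python3 - <<'E'
from rig import monitor,capture,env
import cv2,numpy as np
for n in("top","side"):
    c=capture(n);cv2.imwrite(f"pics/{n}0.png",c["image"][:,:,::-1]);np.savez(f"{n}0.npz",**c)
    print(n,c["intrinsics"].tolist(),(-c["R"].T@c["t"]).round(),c["R"].round(3).tolist())
o=monitor.get_obs();print(o["position"],o["ee_rot"],o["clock"],env.pinch_z)
E
```

```text
top [[446.7037576275622, 0.0, 319.4924771626408], [0.0, 446.7037576275622, 201.70667768076035], [0.0, 0.0, 1.0]] [ 406.  -13. 1425.] [[-0.025, -1.0, 0.016], [-0.991, 0.023, -0.128], [0.128, -0.019, -0.992]]
side [[387.54335695188445, 0.0, 322.95606258906963], [0.0, 387.54335695188445, 196.83125348823853], [0.0, 0.0, 1.0]] [ 430. -930.  699.] [[0.989, -0.147, -0.023], [-0.099, -0.534, -0.839], [0.111, 0.832, -0.543]]
[196.34898536 486.4204955  195.79116744] [-1.79381898e-04  1.90703698e-01  9.81647464e-01 -5.68482739e-04] 0.1 -18.700000000000003
```

View pics/top0.png

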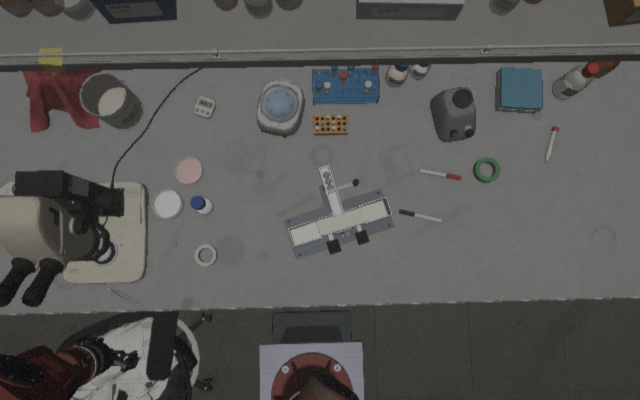

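View pics/side0.png

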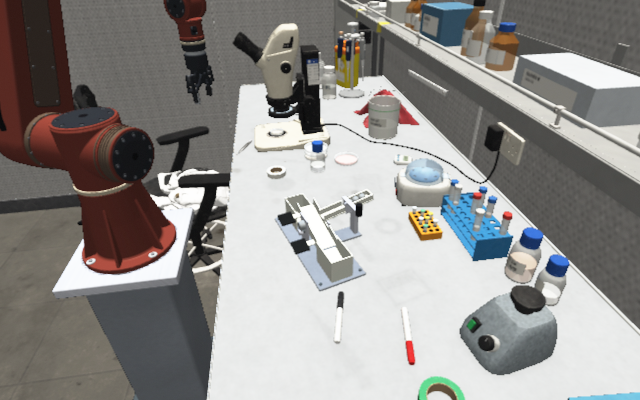

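Top view: the sorter is at about (342,225), with the feed chute rising to (325,170), the knob at (355,183), and the pads near (334,246) and (362,237). The marker is at (420,215), to the right of the sorter. I'll zoom in on both views.

```bash
python3 - <<'E'
import cv2,numpy as np
t=cv2.imread("pics/top0.png")[155:270,275:405];s=cv2.imread("pics/side0.png")[180:295,265:395]
cv2.imwrite("pics/z0.png",np.vstack([cv2.resize(i[:97],None,fx=6,fy=6,interpolation=2)[:582] for i in[t]]))
cv2.imwrite("pics/t1.png",cv2.resize(t,None,fx=5,fy=5,interpolation=2));cv2.imwrite("pics/s1.png",cv2.resize(s,None,fx=5,fy=5,interpolation=2))
E
```

```text
(no output)
```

View pics/t1.png

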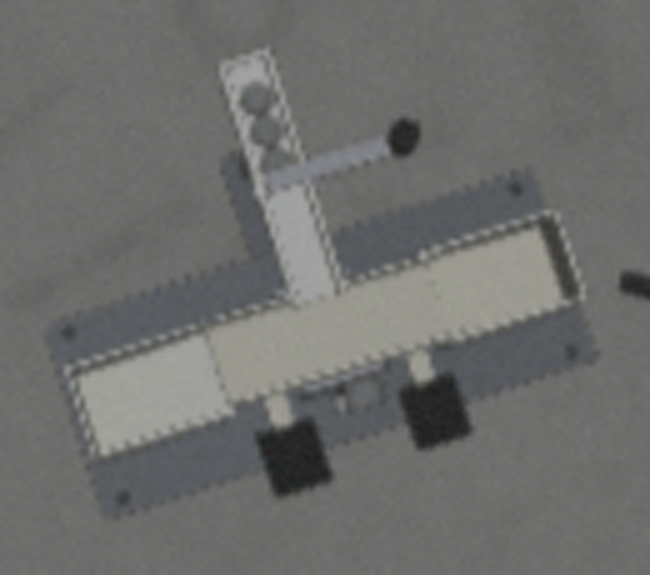

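View pics/s1.png

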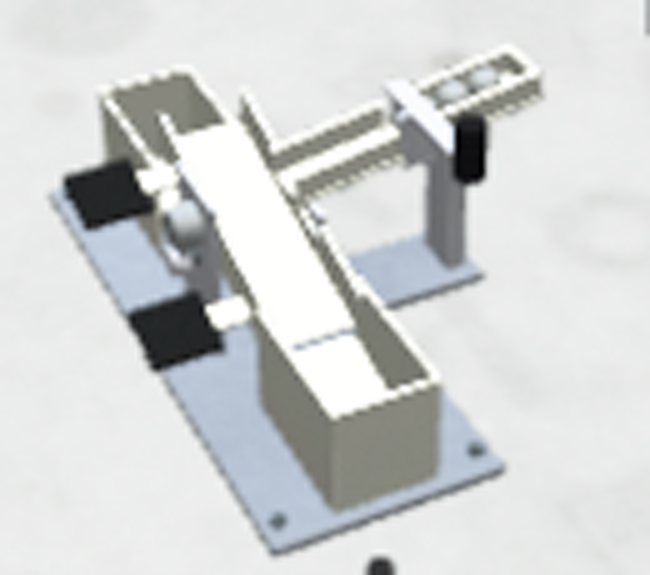

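The close-up shows the seesaw weight leaning right and the left pad apparently higher, so the left end is up. In the top crop the pads are at (294,457) and (436,411), the knob at (404,137), and the plate corners at (50,325), (107,520), (600,355) and (535,168).

```bash
cat > h.py <<'E'
import numpy as np
C={n:dict(np.load(f"{n}0.npz")) for n in("top","side")}
def ray(n,u,v):
    c=C[n];d=c["R"].T@np.linalg.solve(c["intrinsics"],[u,v,1.]);return -c["R"].T@c["t"],d/np.linalg.norm(d)
def plane(n,u,v,z):
    o,d=ray(n,u,v);return o+d*(z-o[2])/d[2]
def tri(a,b):
    (o,d),(p,e)=ray("top",*a),ray("side",*b)
    s,t=np.linalg.lstsq(np.c_[d,-e],p-o,rcond=None)[0];A,B=o+s*d,p+t*e;return (A+B)/2,np.linalg.norm(A-B)
E
python3 - <<'E'
from h import *
import cv2
np.set_printoptions(precision=1,suppress=True)
T=lambda x,y:(275+(x-2)/5,155+(y-2)/5); S=lambda x,y:(265+(x-2)/5,180+(y-2)/5)
cor=[plane("top",*T(*p),8) for p in[(50,325),(107,520),(600,355),(535,168)]]
print("corners",np.array(cor)[:,:2]); fl,fr=cor[1],cor[2];d=cor[1]-cor[2];e=cor[0]-cor[3]
print("width",np.linalg.norm(d),np.linalg.norm(e),"yaw",np.arctan2(-d[0],d[1]),np.arctan2(-e[0],e[1]),"depth",np.linalg.norm(cor[0]-cor[1]),np.linalg.norm(cor[3]-cor[2]))
sc=[plane("side",*S(*p),8) for p in[(275,548),(503,468)]];print("side corners FR,RR",np.array(sc)[:,:2])
# pad centroid in the top image by dark mask
g=cv2.cvtColor(C["top"]["image"],7)
m=(g<50).astype(np.uint8);n,l,st,ce=cv2.connectedComponentsWithStats(m)
for i in range(1,n):
    if 280<ce[i][0]<375 and 160<ce[i][1]<260 and st[i][4]>8:print("top",st[i],ce[i])
g=cv2.cvtColor(C["side"]["image"],7)
m=(g<60).astype(np.uint8);n,l,sts,ces=cv2.connectedComponentsWithStats(m)
for i in range(1,n):
    if 265<ces[i][0]<375 and 185<ces[i][1]<260 and sts[i][4]>8:print("side",sts[i],ces[i])
for nm,a,b in[("L",(294,457),(101,188)),("R",(436,411),(175,322)),("knob",(405,135),(470,119))]:
    print(nm,*tri(T(*a),S(*b)))
print("knob153",plane("top",*T(405,135),153),"L87",plane("top",*T(294,457),87),"R60",plane("top",*T(436,411),60))
E
```

```text
corners [[ 534.    72.6]
 [ 410.2   38.7]
 [ 506.5 -277. ]
 [ 628.  -240.8]]
width 330.087829267262 327.1222872533258 yaw 0.29616269569327175 0.2912508706256956 depth 128.43098958335975 126.77278474671013
side corners FR,RR [[ 503.9 -273.2]
 [ 624.3 -239.1]]
top [353 179   6   7  27] [355.2 182.1]
top [355 231  13  13 117] [361.6 236.9]
top [327 240  14  14 131] [333.4 246.3]
side [356 203   6  14  75] [358.4 209.4]
side [278 212  18  14 142] [286.2 218.5]
side [291 239  18  15 163] [299.7 245.7]
L [441.9 -76.3  89.2] 4.8890290224309885
R [ 470.1 -164.8   64.3] 1.368453775607711
knob [ 625.7 -142.6  155.1] 0.44608878188081336
knob153 [ 626.3 -142.9  153. ] L87 [444.4 -76.4  87. ] R60 [ 471.  -165.3   60. ]
```

Sorter frame: yaw is about 0.294 and the origin is about (524.5, -100.7). The left pad triangulates to z≈89 and the right to z≈64, so the left end is up. That means pressing the left pad. The plate width of 330, the pad spacing of 93 and the knob height of 155 all match the given sizes. I'll turn the tool so its y lies along the sorter's y, shut the fingers, and move over.

play_rows --motion '[[[0,0,0],[0,0,-0.925],1],[[0,0,0],[0,0,-0.925],1],[[0,0,0],[0,0,-0.925],1],[[0,0,0],[0,0,-0.925],1],[[0,0,0],[0,0,-0.925],1],[[0,0,0],[0,0,-0.925],1],[[0,0,0],[0,0,-0.925],1],[[0,-0.5,0],[0,0,0],1],[[0,-1,0],[0,0,0],1],[[0,-1,0],[0,0,0],1],[[0,-1,0],[0,0,0],1],[[0,-1,0],[0,0,0],1]]' --newtons 40

```text
clock: 1.6
position: [223.1, 399.3, 196.4]
ee_rot: [0.0, -0.146, 0.989, 0.0]
ft_force: [0.5, -0.9, 0.0]
opening: -0.002
finger_force: 0.0
```

play_rows --motion '[[[0,-1,0],[0,0,0],1],[[0,-1,0],[0,0,0],1],[[0,-1,0],[0,0,0],1],[[0,-1,0],[0,0,0],1],[[0,-1,0],[0,0,0],1],[[0,-1,0],[0,0,0],1],[[0,-1,0],[0,0,0],1],[[0,-1,0],[0,0,0],1],[[0,-1,0],[0,0,0],1],[[0,-1,0],[0,0,0],1],[[0,-1,0],[0,0,0],1],[[0,-1,0],[0,0,0],1]]'

```text
clock: 3.1
position: [292.3, 169.8, 196.3]
ee_rot: [0.0, -0.146, 0.989, 0.0]
ft_force: [0.5, -0.2, 0.1]
opening: 0.001
finger_force: 0.0
```

play_rows --motion '[[[-0.4,-1,0],[0,0,0],1],[[-0.4,-1,0],[0,0,0],1],[[-0.4,-1,0],[0,0,0],1],[[-0.4,-1,0],[0,0,0],1],[[-0.4,-1,0],[0,0,0],1],[[-0.4,-1,0],[0,0,0],1],[[-0.4,-1,0],[0,0,0],1],[[-0.4,-1,0],[0,0,0],1],[[-0.4,-1,0],[0,0,0],1],[[0,-1,0],[0,0,0],1],[[0,-1,0],[0,0,0],1],[[0,0,0],[0,0,0],1]]'

```text
clock: 4.6
position: [424.9, -20.0, 196.3]
ee_rot: [0.0, -0.146, 0.989, -0.0]
ft_force: [-0.5, 0.4, 0.1]
opening: 0.001
finger_force: 0.0
```

play_rows --motion '[[[0,-1,0],[0,0,0],1],[[0,-1,0],[0,0,0],1],[[-0.1,-0.9,0],[0,0,0],1],[[0,0,1],[0,0,0],1],[[0,0,1],[0,0,0],1],[[0,0,1],[0,0,0],1],[[0,0,1],[0,0,0],1],[[0,0,0.8],[0,0,0],1],[[0,0,0],[0,0,0],1]]'

```text
clock: 5.72
position: [442.8, -73.2, 99.5]
ee_rot: [-0.001, -0.147, 0.989, 0.001]
ft_force: [-0.2, 0.0, 1.1]
opening: -0.001
finger_force: 0.0
```

```bash
python3 - <<'E'
from rig import capture
import cv2,numpy as np
t=capture("top")["image"][155:270,275:405,::-1];s=capture("side")["image"][180:295,250:380,::-1]
cv2.imwrite("pics/c1.png",cv2.resize(np.hstack([t,s]),None,fx=3,fy=3,interpolation=2))
E
```

```text
(no output)
```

View pics/c1.png

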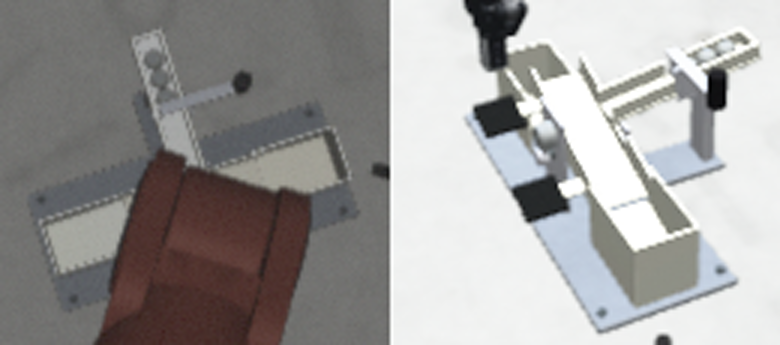

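The fingers appear above and slightly beyond the left pad, with the tip near side pixel (285,202). I'll check that by projection.

```bash
python3 - <<'E'
from h import *
from rig import monitor
p=monitor.get_obs()["position"];print(p)
def pr(n,X):
    c=C[n];q=c["intrinsics"]@(c["R"]@np.array(X)+c["t"]);return (q[:2]/q[2]).round(1)
for X in(p,p+[0,0,20],[442,-73.4,87],[442,-73.4,99],[442,-73.4,60]):print(np.round(X),pr("side",X),pr("top",X))
for px in((286,217),(285,202)):
    for z in(60,87,100):print(px,z,plane("side",*px,z).round())
for z in (87,60):print(z,plane("top",333.4,246.3,z).round(),plane("top",361.6,236.9,z).round())
E
```

```text
[443.89463376 -73.61618132 100.74108133]
[444. -74. 101.] [286.1 212.9] [332.7 246.1]
[444. -74. 121.] [285.5 206.8] [333.  245.8]
[442. -73.  87.] [285.7 217.1] [332.4 246.8]
[442. -73.  99.] [285.4 213.5] [332.6 246.7]
[442. -73.  60.] [286.5 225.1] [332.  247.1]
(286, 217) 60 [443. -35.  60.]
(286, 217) 87 [443. -73.  87.]
(286, 217) 100 [442. -91. 100.]
(285, 202) 60 [446.  42.  60.]
(285, 202) 87 [445.   1.  87.]
(285, 202) 100 [445. -19. 100.]
87 [443. -76.  87.] [ 469. -162.   87.]
60 [444. -78.  60.] [ 471. -165.   60.]
```

```bash
python3 - <<'E'
from rig import capture
import cv2
c=capture("side")["image"];g=cv2.cvtColor(c,7);print(g[180:228,276:296])
E
```

```text
[[ 24  26  25  25  24  23  24  23  24  26  39  64 115 149 156 147 134 120
  129 216]
 [ 35  29  28  25  27  30  33  36  57  63  63  68  93 148 174 164 123  74
   58 154]
 [ 31  27  24  25  30  47  56  61  62  55  68  74  87 124 140 135 107  63
   41  85]
 [ 72  24  23  24  27  35  42  44  41  43  55  58  65  88  92  84  67  43
   30  91]
 [161 102  24  26  24  25  25  25  27  32  38  37  36  52  63  56  49  34
   23 136]
 [223 156  23  25  24  25  31  31  26  23  26  27  26  39  47  46  40  27
   47 188]
 [232 169  27  24  24  24  31  29  24  23  23  23  24  38  45  42  31  22
  127 223]
 [232 168  28  24  23  23  26  25  23  24  23  23  34  48  51  41  27  48
  191 239]
 [232 185  71  24  23  24  25  24  23  23  23  21  30  37  35  29  23 128
  225 242]
 [233 226 188 119  49  25  24  24  24  22  24  22  27  29  25  23  48 190
  239 242]
 [235 235 222 155  58  23  25  24  22  23  26  31  32  30  25  23 128 224
  242 243]
 [238 238 228 161  55  25  26  26  22  24  26  28  29  27  24  85 199 238
  242 242]
 [241 241 238 179  64  68  50  25  22  24  25  25  74 180 218 224 236 241
  241 
[... 2280 characters left out ...]
  41  43
   64 110]
 [184 201 186 122  38  42  41  40  40  40  40  40  41  40  40  40  42  40
   51  78]
 [168 200 210 160  65  39  40  39  40  41  40  40  40  41  40  41  40  36
   32  63]
 [201 193 210 199 129  37  41  40  40  40  40  40  40  39  36  30  28  46
   56  89]
 [234 200 192 210 161  65  42  39  40  41  36  33  28  42  76 105 110 107
  111 120]
 [240 210 177 204 199 129  36  34  32  28  69  91 146 182 188 195 164 128
  127 128]
 [239 233 207 195 207 162  62  69  91 146 185 191 204 216 217 216 191 144
  128 128]
 [240 240 225 187 197 200 183 186 190 204 214 214 216 216 215 216 210 183
  144 127]
 [239 240 236 206 188 210 213 213 214 213 213 214 213 215 215 215 216 211
  170 128]]
```

```bash
python3 - <<'E'
from h import *
import cv2
def pr(n,X):
    c=C[n];q=c["intrinsics"]@(c["R"]@np.array(X)+c["t"]);return (q[:2]/q[2]).round(1)
for z in(196,209,230):print(z,pr("side",[196.3,486.4,z]),pr("top",[196.3,486.4,z]))
t=C["top"]["image"][320:400,60:160,::-1];s=C["side"]["image"][50:130,150:250,::-1]
cv2.imwrite("pics/i0.png",cv2.resize(np.hstack([t,s]),None,fx=4,fy=4,interpolation=2))
E
```

```text
196 [206.5 112.2] [125.7 344.2]
209 [205.9 108.8] [123.6 345.1]
230 [204.8 103.3] [120.2 346.7]
```

View pics/i0.png

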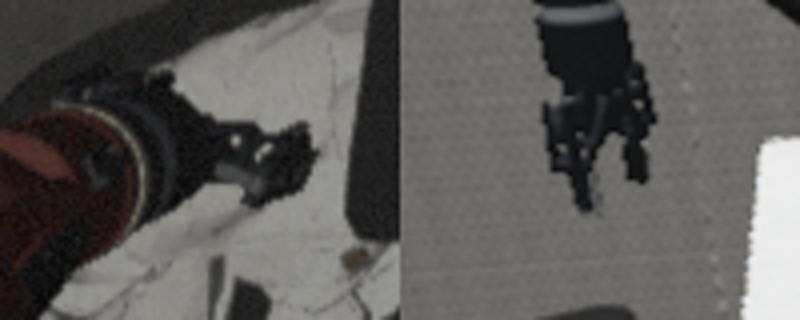

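```bash
python3 - <<'E'
from h import *
for a in((131,363),(137,357),(124,369),(128,360)):
    for b in((204,99),(197.5,103),(210,95)):
        p,g=tri(a,b);print(a,b,p.round(),round(g,1))
E
```

```text
(131, 363) (204, 99) [182. 446. 261.] 41.3
(131, 363) (197.5, 103) [168. 452. 245.] 19.0
(131, 363) (210, 95) [196. 440. 278.] 61.6
(137, 357) (204, 99) [191. 430. 266.] 29.2
(137, 357) (197.5, 103) [177. 435. 250.] 7.0
(137, 357) (210, 95) [205. 424. 281.] 49.4
(124, 369) (204, 99) [174. 465. 256.] 53.0
(124, 369) (197.5, 103) [158. 472. 240.] 30.6
(124, 369) (210, 95) [188. 458. 273.] 73.5
(128, 360) (204, 99) [185. 455. 258.] 33.1
(128, 360) (197.5, 103) [170. 461. 242.] 10.6
(128, 360) (210, 95) [199. 449. 274.] 53.7
```

The visible tip is about 30 mm higher than the reported TCP, in both the first and the current pictures. I'll go down gently and let contact decide.

play_rows --motion '[[[0,0,0.3],[0,0,0],1],[[0,0,0.3],[0,0,0],1],[[0,0,0.3],[0,0,0],1],[[0,0,0.2],[0,0,0],1],[[0,0,0],[0,0,0],1]]'

```text
clock: 6.5
position: [443.5, -73.5, 77.9]
ee_rot: [-0.0, -0.147, 0.989, 0.0]
ft_force: [0.8, -0.4, -0.2]
opening: -0.001
finger_force: 0.0
```

```bash
python3 - <<'E'
from rig import capture,monitor
import cv2,numpy as np
o=monitor.get_obs();print(o["position"],o["ft_force"])
s=capture("side")["image"][150:290,240:380,::-1];cv2.imwrite("pics/c2.png",cv2.resize(s,None,fx=4,fy=4,interpolation=2))
E
```

```text
[443.45200539 -73.50608982  77.94422955] [ 0.77061118 -0.42840736 -0.22096712]
```

View pics/c2.png

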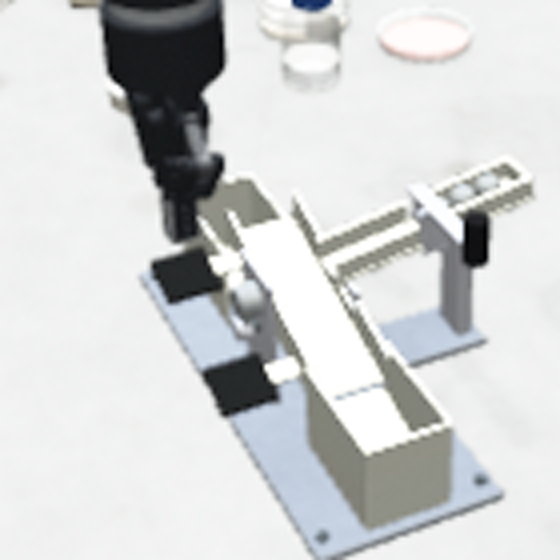

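The tip is at side pixel (285.5,210), just above the pad, and the seesaw hasn't moved. That fits a vertical offset of about 30 mm. I'll keep going down.

play_rows --motion '[[[0,0,0.25],[0,0,0],1],[[0,0,0.25],[0,0,0],1],[[0,0,0.25],[0,0,0],1],[[0,0,0.25],[0,0,0],1],[[0,0,0],[0,0,0],1]]'

```text
clock: 7.18
position: [443.4, -73.5, 57.9]
ee_rot: [-0.0, -0.147, 0.989, 0.0]
ft_force: [0.3, -0.6, 0.2]
opening: -0.002
finger_force: 0.0
```

```bash
python3 - <<'E'
from rig import capture,monitor
import cv2,numpy as np
o=monitor.get_obs();print(o["position"],o["ft_force"])
s=capture("side")["image"][150:290,240:380,::-1];cv2.imwrite("pics/c3.png",cv2.resize(s,None,fx=4,fy=4,interpolation=2))
E
```

```text
[443.38771669 -73.46201268  57.87946482] [ 0.2777704  -0.6345896   0.19355185]
```

View pics/c3.png

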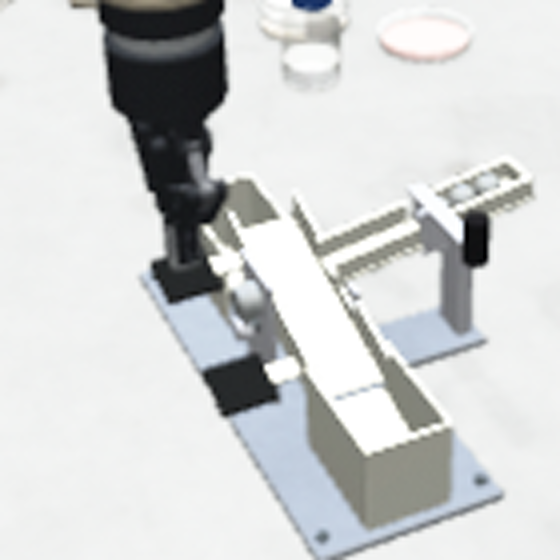

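The tip is at side pixel (286,217), over the middle of the pad and just about to touch, so the tip offset is about +30 mm vertically. Now I'll press, watching the force.

play_rows --motion '[[[0,0,0.2],[0,0,0],1],[[0,0,0.2],[0,0,0],1],[[0,0,0],[0,0,0],1]]'

```text
clock: 7.6
position: [443.5, -73.6, 50.0]
ee_rot: [-0.0, -0.147, 0.989, 0.0]
ft_force: [0.4, 0.3, 1.6]
opening: 0.002
finger_force: 0.1
```

play_rows --motion '[[[0,0,0.2],[0,0,0],1],[[0,0,0.2],[0,0,0],1],[[0,0,0],[0,0,0],1]]'

```text
clock: 7.98
position: [443.5, -73.5, 42.0]
ee_rot: [-0.0, -0.147, 0.989, 0.0]
ft_force: [-0.3, 0.0, -0.1]
opening: -0.003
finger_force: 0.0
```

```bash
cat > pads.py <<'E'
from rig import capture,monitor
import cv2,numpy as np
o=monitor.get_obs();print(o["position"],o["ft_force"])
g=cv2.cvtColor(capture("side")["image"],7)
n,l,s,c=cv2.connectedComponentsWithStats((g<60).astype(np.uint8))
for i in range(1,n):
    if 265<c[i][0]<375 and 180<c[i][1]<260 and s[i][4]>20:print("side",s[i],c[i].round(1))
E
python3 pads.py
```

```text
[443.45836715 -73.51447476  41.95444815] [-0.32768351  0.01496464 -0.05637737]
side [267 165  30  62 887] [283.4 189.9]
side [356 203   6  14  73] [358.5 209.6]
side [291 236  18  12 131] [299.4 241.7]
```

The right pad has moved up 4 of the roughly 8 px expected, so the seesaw is near level. I'll continue.

play_rows --motion '[[[0,0,0.2],[0,0,0],1],[[0,0,0.2],[0,0,0],1],[[0,0,0],[0,0,0],1]]'

```text
clock: 8.4
position: [443.4, -73.5, 33.9]
ee_rot: [-0.0, -0.147, 0.989, 0.0]
ft_force: [0.6, -0.2, 0.1]
opening: -0.001
finger_force: 0.0
```

```bash
python3 pads.py
```

```text
[443.39964592 -73.49638976  33.94015129] [ 0.55555735 -0.15306705  0.11825715]
side [268 168  29  61 858] [283.6 192.2]
side [356 203   6  14  73] [358.5 209.6]
side [290 232  18   9  94] [298.5 236.4]
```

The seesaw has tipped: the right pad is up about 9 px. I'll retract and go to the right of the knob.

play_rows --motion '[[[0,0,-0.5],[0,0,0],1],[[0,0,-1],[0,0,0],1],[[0,0,-1],[0,0,0],1],[[0,0,-1],[0,0,0],1],[[0,0,-1],[0,0,0],1],[[0,0,-1],[0,0,0],1],[[0,0,-1],[0,0,0],1],[[0,0,-1],[0,0,0],1],[[0,-1,0],[0,0,0],1],[[0,-1,0],[0,0,0],1],[[0,-1,0],[0,0,0],1],[[0,-1,0],[0,0,0],1]]'

```text
clock: 9.95
position: [467.0, -151.8, 183.7]
ee_rot: [-0.0, -0.146, 0.989, 0.0]
ft_force: [0.4, -0.1, -0.7]
opening: -0.001
finger_force: 0.0
```

play_rows --motion '[[[0,-1,0],[0,0,0],1],[[-0.75,-1,0],[0,0,0],1],[[-1,-1,0],[0,0,0],1],[[-1,-1,0],[0,0,0],1],[[-1,-0.3,0],[0,0,0],1],[[-1,0,0],[0,0,0],1],[[-1,0,0],[0,0,0],1],[[-1,0,0],[0,0,0],1],[[-1,0,0],[0,0,0],1],[[0,0,0],[0,0,0],1]]'

```text
clock: 11.2
position: [640.9, -187.8, 183.4]
ee_rot: [-0.0, -0.147, 0.989, 0.0]
ft_force: [0.2, 0.1, -0.5]
opening: -0.0
finger_force: 0.0
```

```bash
python3 - <<'E'
from h import *
from rig import capture,monitor
import cv2
o=monitor.get_obs();p=o["position"];print(p,o["ft_force"])
d=p-[524.5,-100.7,0];a=.294;print("sorter",d[0]*np.cos(a)+d[1]*np.sin(a),-d[0]*np.sin(a)+d[1]*np.cos(a))
t,s=capture("top")["image"],capture("side")["image"]
cv2.imwrite("pics/c4.png",cv2.resize(np.hstack([t[130:280,275:425],s[130:280,260:410]]),None,fx=2.6,fy=2.6,interpolation=2)[:,:,::-1])
E
```

```text
[ 640.93245807 -187.75012589  183.36088107] [ 0.225509    0.1238056  -0.54412309]
sorter 86.21098299514075 -117.05514991180173
```

View pics/c4.png

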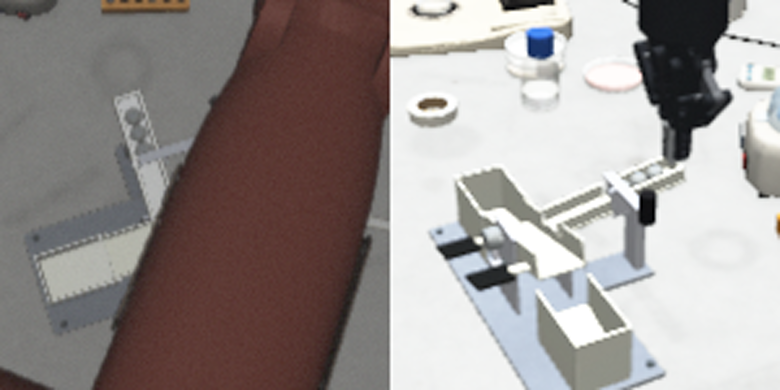

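The seesaw is now tipped right end up. The fingers hang near side pixel (371.5,191.5), so I'll check that against where they should be.

```bash
python3 - <<'E'
from h import *
def pr(n,X):
    c=C[n];q=c["intrinsics"]@(c["R"]@np.array(X)+c["t"]);return (q[:2]/q[2]).round(1)
for dz in(0,20,30,40):print(dz,pr("side",[640.9,-187.8,183.4+dz]))
print(pr("side",[626,-143,153]),pr("side",[639,-186,132]),pr("side",[639,-186,153]))
E
```

```text
0 [369.5 203.3]
20 [369.9 196.2]
30 [370.1 192.6]
40 [370.3 189. ]
[358.8 204.1] [367.7 220.3] [368.1 213.4]
```

That confirms the 30 mm offset. Now lower beside the knob and push left.

play_rows --motion '[[[0,0,1],[0,0,0],1],[[0,0,1],[0,0,0],1],[[0,0,1],[0,0,0],1],[[0,0,0.8],[0,0,0],1],[[0,0,0.3],[0,0,0],1],[[0,0,0],[0,0,0],1]]'

```text
clock: 12.05
position: [640.0, -187.6, 102.3]
ee_rot: [-0.0, -0.147, 0.989, 0.0]
ft_force: [-0.2, 0.2, -0.2]
opening: -0.004
finger_force: 0.0
```

play_rows --motion '[[[0,0.3,0],[0,0,0],1],[[0,0.3,0],[0,0,0],1],[[0,0.3,0],[0,0,0],1],[[0,0.3,0],[0,0,0],1],[[0,0,0],[0,0,0],1]]'

```text
clock: 12.68
position: [633.2, -164.0, 102.5]
ee_rot: [0.0, -0.147, 0.989, -0.0]
ft_force: [0.9, -0.4, -0.1]
opening: -0.001
finger_force: 0.0
```

```bash
python3 pads.py
```

```text
[ 633.19861028 -164.00108926  102.47043509] [ 0.85890676 -0.40374887 -0.10388262]
side [355 203   6  13  33] [356.9 210.4]
side [279 222  16   7  65] [286.1 225.2]
side [290 232  18   9  94] [298.5 236.4]
```

play_rows --motion '[[[0,0.25,0],[0,0,0],1],[[0,0.25,0],[0,0,0],1],[[0,0.25,0],[0,0,0],1],[[0,0.25,0],[0,0,0],1],[[0,0,0],[0,0,0],1]]'

```text
clock: 13.35
position: [627.3, -144.8, 102.3]
ee_rot: [-0.0, -0.147, 0.989, 0.0]
ft_force: [0.4, -0.0, -0.4]
opening: -0.0
finger_force: 0.0
```

```bash
python3 pads.py
```

```text
[ 627.25232929 -144.79508597  102.31958852] [ 0.38551483 -0.00264718 -0.42860408]
side [352 200   5  13  34] [353.2 207.3]
side [279 222  16   7  65] [286.1 225.2]
side [290 232  18   9  94] [298.5 236.4]
```

play_rows --motion '[[[0,0.2,0],[0,0,0],1],[[0,0.2,0],[0,0,0],1],[[0,0,0],[0,0,0],1]]'

```text
clock: 13.78
position: [625.0, -137.3, 102.3]
ee_rot: [-0.0, -0.147, 0.989, 0.0]
ft_force: [-0.3, 0.0, -0.3]
opening: -0.005
finger_force: 0.0
```

```bash
python3 pads.py
```

```text
[ 624.96043589 -137.31499551  102.28241664] [-0.25402302  0.01174176 -0.33004555]
side [350 199   5  12  38] [352.  204.9]
side [279 222  16   7  65] [286.1 225.2]
side [290 232  18   9  94] [298.5 236.4]
```

play_rows --motion '[[[0,0.2,0],[0,0,0],1],[[0,0.1,0],[0,0,0],1],[[0,0,0],[0,0,0],1]]'

```text
clock: 14.2
position: [623.3, -131.7, 102.3]
ee_rot: [-0.0, -0.147, 0.989, 0.0]
ft_force: [-0.1, 0.5, -0.8]
opening: -0.0
finger_force: 0.1
```

play_rows --motion '[[[0,0.1,0],[0,0,0],1],[[0,0.1,0],[0,0,0],1]]'

```text
clock: 14.45
position: [623.1, -130.6, 102.6]
ee_rot: [0.0, -0.146, 0.989, -0.002]
ft_force: [2.4, -14.8, -4.0]
opening: -0.003
finger_force: 7.3
```

```bash
python3 pads.py
```

```text
[ 623.06558635 -130.64480679  102.58224498] [  2.40113388 -14.75942315  -3.99764284]
side [349 198   6  12  27] [350.7 205.6]
side [279 222  16   7  65] [286.1 225.2]
side [290 232  18   9  94] [298.5 236.4]
```

The slide is against its stop (15 N). I'll back off to the right, rise and clear the view.

play_rows --motion '[[[0,-0.5,0],[0,0,0],1],[[0,-1,0],[0,0,0],1],[[0,-1,0],[0,0,0],1],[[0,0,-1],[0,0,0],1],[[0,0,-1],[0,0,0],1],[[0,0,-1],[0,0,0],1],[[0,0,-1],[0,0,0],1],[[0,0,-1],[0,0,0],1],[[0,-1,0],[0,0,0],1],[[0,-1,0],[0,0,0],1],[[0,-1,0],[0,0,0],1],[[0,-1,0],[0,0,0],1]]'

```text
clock: 16.0
position: [660.1, -254.4, 202.1]
ee_rot: [0.0, -0.146, 0.989, 0.0]
ft_force: [-0.4, -0.2, 0.2]
opening: 0.0
finger_force: 0.0
```

play_rows --motion '[[[0,-1,0],[0,0,0],1],[[0,-1,0],[0,0,0],1],[[0,-1,0],[0,0,0],1],[[0,-1,0],[0,0,0],1],[[0.5,-1,0],[0,0,0],1],[[0.5,-1,0],[0,0,0],1],[[0,0,0],[0,0,0],1]]'

```text
clock: 16.88
position: [674.8, -375.8, 201.4]
ee_rot: [-0.0, -0.145, 0.989, 0.0]
ft_force: [0.5, 0.5, -0.3]
opening: -0.001
finger_force: 0.0
```

```bash
python3 - <<'E'
from rig import capture,monitor
import cv2,numpy as np
o=monitor.get_obs();print(o["position"],o["ft_force"])
t,s=capture("top")["image"],capture("side")["image"]
cv2.imwrite("pics/c5.png",cv2.resize(np.hstack([t[150:280,275:405],s[170:300,260:390]]),None,fx=3,fy=3,interpolation=2)[:,:,::-1])
E
```

```text
[ 674.76289674 -375.8241195   201.38003436] [ 0.54975125  0.53232022 -0.27956717]
```

View pics/c5.png

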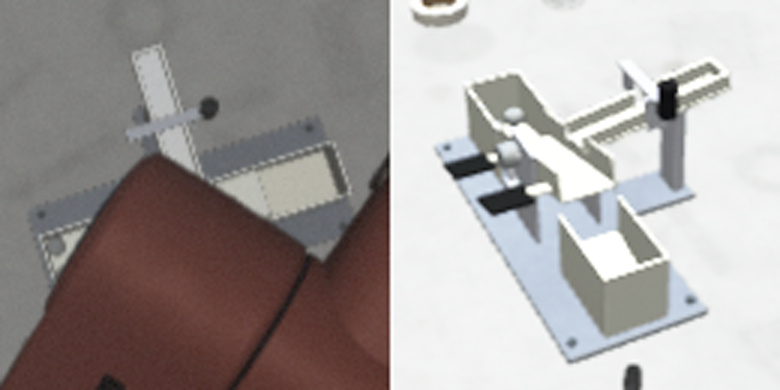

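The feed chute and the right chute are empty. A ball shows in the left chute at top-panel (55,245), and another in the side panel at (512,115). I'll move the arm off the view and count the balls numerically.

play_rows --motion '[[[0,-1,0],[0,0,0],1],[[0,-1,0],[0,0,0],1],[[0,-1,0],[0,0,0],1],[[1,-1,0],[0,0,0],1],[[1,-1,0],[0,0,0],1],[[1,-1,0],[0,0,0],1],[[1,-1,0],[0,0,0],1],[[1,-1,0],[0,0,0],1],[[1,-1,0],[0,0,0],1],[[1,-1,0],[0,0,0],1],[[0,-1,0],[0,0,0],1],[[0,0,0],[0,0,0],1]]'

```text
clock: 18.48
position: [584.1, -604.8, 188.4]
ee_rot: [0.011, -0.146, 0.989, -0.014]
ft_force: [-0.1, 0.0, -1.0]
opening: -0.002
finger_force: 0.0
```

```bash
python3 - <<'E'
from h import *
from rig import capture,monitor
import cv2
o=monitor.get_obs();print(o["position"],o["clock"])
im=capture("top")["image"];a=.294
# rectified view of sorter plane z=35, 3mm/px : rows sx 35..-35, cols sy 170..-170
c=C["top"];P=lambda X:(lambda q:q[:2]/q[2])(c["intrinsics"]@(c["R"]@X+c["t"]))
W=lambda sx,sy,z:np.array([524.5+sx*np.cos(a)-sy*np.sin(a),-100.7+sx*np.sin(a)+sy*np.cos(a),z])
g=cv2.cvtColor(im,7)
def grid(sxs,sys_,z):
    m=np.array([[P(W(x,y,z)) for y in sys_] for x in sxs],np.float32)
    return cv2.remap(g,m[...,0],m[...,1],1)
print("left",*[" ".join("%3d"%v for v in r) for r in grid(range(32,-33,-4),range(168,60,-4),40)],sep="\n")
print("right min/med",np.min(r:=grid(range(20,-21,-4),range(-100,-150,-4),40)),np.median(r))
print("feed min/med",np.min(r:=grid(range(95,146,4),range(8,-9,-4),110)),np.median(r))
k=(g<50).astype(np.uint8);n,l,s,ce=cv2.connectedComponentsWithStats(k)
for i in range(1,n):
    if 330<ce[i][0]<375 and 165<ce[i][1]<250 and 8<s[i][4]<300:
        for z in (153,):
            p=plane("top",*ce[i],z)-[524.5,-100.7,0];print("dark",s[i][4],ce[i].round(1),"sorter",(p[0]*np.cos(a)+p[1]*np.sin(a)).round(),(-p[0]*np.sin(a)+p[1]*np.cos(a)).round())
E
```

```text
[ 584.08991885 -604.78048433  188.35930202] 18.475
left
115 108 108 102 107 106 104 108 105 110 109 106 108 106 106 107 106 106 104 104 108 105 106 104 105 106 103
110 111 151 118 135 139 120 150 124 131 140 119 141 124 130 138 115 135 122 127 140 119 139 115 127 112 108
113 115 133 100 103 108  95 109 105 110 112 109 110 106 111 110 109 113 110 110 111 116 158 124 136 131 117
115 113 128 124 103  99  95 113 154 146 149 152 141 157 147 152 152 152 158 152 157 155 159 152 150 136 148
109 112 141 109 113 113 112 126 169 175 174 175 175 176 173 177 177 175 178 176 177 176 174 172 174 173 175
116 113 117 104 116 114 110 113 170 176 178 177 179 177 177 177 178 178 177 176 178 178 177 173 178 178 176
111 108 149 105 112 111 106 115 173 178 177 178 178 179 178 178 177 179 179 179 178 179 178 176 176 177 178
115 112 137 132 125 109 127 151 177 178 178 178 179 178 179 179 176 177 178 178 178 178 176 171 177 180 178
115 105 123 162 160 156 170 176 176 177 177 179 178 178 178 178 176 177 177 177 177 176 176 176 176 177 177
110 109 149 152 176 174 176 175 169 172 158 169 177 179 177 177 177 177 
[... 221 characters left out ...]
78 177 178 175 175 179 179 178
110 113 133 108 114 116 112  97 107 114 116 112 128 169 177 178 177 179 179 179 177 179 175 177 178 179 179
114 108 110 100 113 115 111  98 120 113 112 111 141 175 178 177 180 178 178 179 178 177 172 169 177 178 178
104 110 143 112 110 108 107 131 153 131 117 139 169 177 178 174 176 176 178 177 177 176 160 172 170 167 173
113 115 125 142 133 110 138 136 166 156 144 168 149 170 161 156 173 154 171 169 166 172 147 161 159 137 147
115 109 107 112 121 113 122 113 120 127 120 131 124 122 127 119 128 123 123 141 121 130 126 121 141 108 108
right min/med 102 170.0
feed min/med 140 178.0
dark 150 [361.7 238.1] sorter -74.0 -34.0
dark 121 [331.2 247.1] sorter -71.0 57.0
```

All three balls lie in the left chute, at about (12,150), (-16,152) and (-16,132) in the sorter frame. The seesaw stays tipped and the slide reached its stop. Handing in.

```bash
python3 -c "
from rig import close_job;print(close_job())"
```

```text
the job is handed in; nothing more can be done
None
```

I tipped the seesaw by its left pad and pushed the release slide to its stop; all three balls are in the left chute, and the job was handed in at about 18.5 s.

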